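# Fill the last pocket of the packing box and sweep the rim

## Robot

A 6-joint arm with a two-finger parallel gripper is mounted at the origin on a cart in front of the work surface, level with it; the furniture and walls round the work are solid. World frame = base frame: x ahead of the robot, y to its left, z up, the work surface at z = 0. Lengths are in m, angles in rad, forces in N, time in s.
With the tool pointing down it reaches from about 0.25 to 0.725 m from the base axis. Payload 4 kg.
Tool frame: the origin (TCP) lies on the mounting face of the last link; the fingertips stand 173 mm ahead of it and the grasp point (between the pads) lies 155 mm ahead of it (env.tip_extent is the distance from the TCP to the fingertips, in m); z points along the fingers, y is the line along which they close (so a half turn about z gives the same grasp; the last joint's range is limited). The gripper opens to 85 mm and grips with 20 to 120 N. Pads are 22 mm wide; open, the fingers measure 114 mm over their backs; the gripper's body (76 mm by 85 mm) begins 54 mm behind the grasp point. The pads swing forward as they close: fully open they stand 13 mm farther back than shut.
Start: joints at [1.29, 0.241, 0.005, 1.335, 0, 1.571], TCP at [0.139, 0.48, 0.405] pointing down, gripper open.
Joint ranges: [-2.72, 2.72], [-1.05, 1.87], [-1.09, 1.28], [-1.99, 2.15], [-1.42, 1.44], [-3.14, 3.14]. Speed limits (rad/s): [2.79, 2.79, 3.14, 3.14, 3.14, 3.14].

## Interface

Orientations are given as a 3x3 rotation matrix whose columns are the frame's x, y, z axes.
In Python, from bench import env gives the robot as it stands. The module is installed in compiled form; this text tells all that it offers.
- The arm moves only by the tool drive_tool, never from a script. Its argument "moves" is a list of rows, each a list of 7 numbers: the shift along the world's x, y, z in units of 25 mm (1.0 is 25 mm), then the turn, a rotation vector about the world's x, y, z in rad, then the opening in per cent of the stroke, from 0 (shut) to 100 (fully open). In form: [[x, y, z, rx, ry, rz, claw], ...]. A call has 1 to 12 rows; each row is the pose to reach, as a shift and turn from the pose commanded when the call began; what a row does not reach only later rows make up. A row lasts 1/12 s, in which the tool goes at most 41.7 mm and 7.16 degrees, less where a joint would pass 70% of its speed; a pose out of reach is approached as far as the arm can. A call with a gripper value outside its range is refused whole. The fingers move at their own pace and stop on an object; "newtons" is the grip in N (left out, the last holds). Time passes only in rows, so rows that repeat a pose let the fingers close. It gives the time, the measured TCP pose, the force, the opening and the grip force at its end, in the units of the state.
- env.observe(): the state, without advancing time (a new reading comes with each control period).
- env.grab_frame(name): name is "scene" or "top" or "wrist"; returns a dict with "image" (400x640x3 uint8, red, green, blue), "fovy" (degrees; the focal length in pixels is half the picture's height over the tangent of half this angle, whatever the lens; pixels are square), "cx", "cy" (the principal point, pixels), "k1" (the pictures are not rectified: a ray, as slopes to the right and down, at radius r is drawn at 1 + k1 r^2 times it, then the intrinsics apply), "camera_from_world" (4x4, takes a point from world to camera coordinates); the wrist camera has in their place "hand_eye" (4x4, takes a point from camera to tool coordinates, whose origin is the TCP and whose axes are the flange's). Camera axes: x right, y up, looking along -z (the intrinsics and any distortion apply to the point x, -y, -z); pixel columns grow to the right and rows downward; lengths in m; the calibration is good to about 2 mm. A picture is of the moment at which its call begins: read the wrist's pose just before it. There is no depth.
- env.sign_off(): hands the job in; it is judged then, once.
The state is a dict: "time": time; "qpos": joint angles; "qd": joint speeds; "joint_torque": joint torques, N m; "eef_pos": TCP position; "tool_rot": TCP orientation; "ft_force": force on the tool from outside, world axes, zero at the start; "torque": the same for the moment, N m; "width": opening from 0.0 (shut) to 1.0 (fully open); "grip_force": force on a finger pad.
Only numpy, scipy, OpenCV 4.12 (cv2) and the standard library are available. Lean on these libraries where they do the work, as an engineer would, in place of code of your own. Each camera call takes 0.05 s, during which the arm holds its last target. There are 200 camera calls.

## Task

One pocket of the wooden packing box is still empty, with just a cork pad on its floor. Of the food tin, the clear shaker and the spice jar on the counter, take the one that is short enough to stay below the rim and set it down upright in the empty pocket without dropping it, leaving the other two where they stand. Then, by its red handle, slide the gauge bar all the way across the box to its other end, to prove that nothing sticks up, and leave it there.

Things in the scene. Friction and masses are not known exactly. Their poses are not given: they have to be found in the camera images.
- food_tin: food tin with a red label, a cylinder 57 mm in diameter and 72 mm tall, about 0.18 kg, standing loose on the counter; origin at the centre of its underside, z up along its axis
- shaker: clear shaker with a grey perforated top, 44 mm in diameter and 90 mm tall, standing loose on the counter; origin at the centre of its underside
- spice_jar: glass spice jar with a red cap, 45 mm in diameter and 108 mm tall, standing loose on the counter; origin at the centre of its underside
- packing_box: plywood box fixed to the counter, 124 (its x) by 330 mm (its y), rim 86 mm up; origin at the centre of its underside. Three pockets in a row, at y = -84, 0, +84 mm, each 112 (x) by 78 mm (y) inside, floor 6 mm up, dividers 6 mm thick; two hold things lower than the rim (black cup lids, mug), which one is empty varies. Flat deck 36 mm long at rim height at each end, where the bar parks
- pocket (a point): centre of the floor of the empty pocket: the top face of the thin cork pad that lies there (fixed, 104 by 70 mm, 3 mm thick), 9 mm above the counter; axes parallel to those of the box. Wall cabinets hang 0.63 m above the counter, their fronts at world x = 0.65 m
- gauge_bar (a joint): how far the gauge bar has slid (m): about 0 when parked over the deck at the box's +y end, 0.294 at its stop over the -y end. It moves along the box's -y with 1.5 N of friction and stays where left. Aluminium, 146 (x) by 16 (y) by 12 mm, it bridges the box with its underside 2 mm above the rim, so that anything that sticks up blocks it
- gauge_handle (a point): centre of the top of the gauge bar's upright red round handle, 24 mm in diameter, rising 45 mm from the bar's top face (this point 145 mm above the counter, bar's top face 100 mm above it); axes parallel to those of the box
Not all that is in view belongs to the job. What is shaped like the food_tin but turquoise or yellow is not meant.

How it is judged:
By the outcome, as a careful person would: the job done as asked, in the order asked, and still so for the second after the job is handed in, with the robot touching nothing.
It also fails if it takes over 48 s, if anything falls off the work surface, if the arm or the gripper's body presses on something with over 40 N, if the wrist force passes 120 N, or if a joint passes its speed limit or range.

## Working session

There is one attempt and no reset: what is moved stays moved. The work goes in short steps, Python scripts to look and compute and a tool call to move; the robot and the scene stay as the last step left them, time stands still between calls to the robot, and variables do not carry over. Pictures are saved under pics/ and viewed, at most 10 in all, crops included, and the job is handed in when it is done.

Besides the shell and the picture viewer there is one more tool, called after "Request:" as name([rows], argument=value, ...), one row to a line, values as JSON. drive_tool: Moves the arm, as the interface text tells. Its arguments: {"type":"object","properties":{"moves":{"type":"array"},"newtons":{"type":"number"}},"required":["moves"]}

```bash
mkdir -p pics; cat > h.py <<'E'
import numpy as np, cv2, pickle
from bench import env
def shot(n,name):
    s=env.observe(); f=env.grab_frame(n); 
    if 'camera_from_world' not in f:
        T=np.eye(4);T[:3,:3]=s['tool_rot'];T[:3,3]=s['eef_pos']
        f['camera_from_world']=np.linalg.inv(T@f['hand_eye'])
    cv2.imwrite(f'pics/{name}.png',f['image'][:,:,::-1]); pickle.dump(f,open(f'{name}.pkl','wb')); return f
def load(name): return pickle.load(open(f'{name}.pkl','rb'))
def K(f):
    F=200/np.tan(np.radians(f['fovy'])/2); return np.array([[F,0,f['cx']],[0,F,f['cy']],[0,0,1.]]),np.array([f['k1'],0,0,0.])
def ray(f,uv):
    k,d=K(f); p=cv2.undistortPoints(np.array([[uv]],float),k,d)[0,0]
    M=np.linalg.inv(f['camera_from_world']); return M[:3,3],M[:3,:3]@np.array([p[0],-p[1],-1])
def onz(f,uv,z):
    o,d=ray(f,uv); return (o+d*(z-o[2])/d[2]).round(4)
def proj(f,P):
    k,d=K(f); c=(np.c_[np.atleast_2d(P),np.ones(len(np.atleast_2d(P)))]@f['camera_from_world'].T)[:,:3]*[1,-1,-1]
    return cv2.projectPoints(c,np.zeros(3),np.zeros(3),k,d)[0][:,0]
E
python3 - <<'E'
from h import *
for n in ['scene','top','wrist']:
    f=shot(n,n+'0'); print(n,f['fovy'],f['k1'],np.linalg.inv(f['camera_from_world']).round(3).tolist())
s=env.observe();print(s['time'],s['eef_pos'],s['tool_rot'],env.tip_extent)
E
```

```text
scene 51.540462968796426 -0.09348996151670429 [[-0.973, 0.08, -0.218, 0.318], [-0.232, -0.393, 0.89, 0.748], [-0.015, 0.916, 0.4, 0.456], [0.0, 0.0, 0.0, 1.0]]
top 50.883782901383825 -0.059065098816812996 [[-0.007, 0.985, -0.172, 0.378], [-1.0, -0.011, -0.021, -0.021], [-0.022, 0.172, 0.985, 0.943], [0.0, 0.0, 0.0, 1.0]]
wrist 67.91679520984293 -0.0535423402504193 [[0.278, -0.917, -0.287, 0.066], [0.961, 0.264, 0.086, 0.503], [-0.003, -0.299, 0.954, 0.374], [0.0, 0.0, 0.0, 1.0]]
0.15 [0.13850503 0.48023168 0.40401612] [[-9.60836831e-01  2.77114404e-01 -4.36660617e-04]
 [ 2.77114748e-01  9.60835597e-01 -1.54040374e-03]
 [-7.30900013e-06 -1.60108175e-03 -9.99998718e-01]] 0.1734
```

View pics/top0.png

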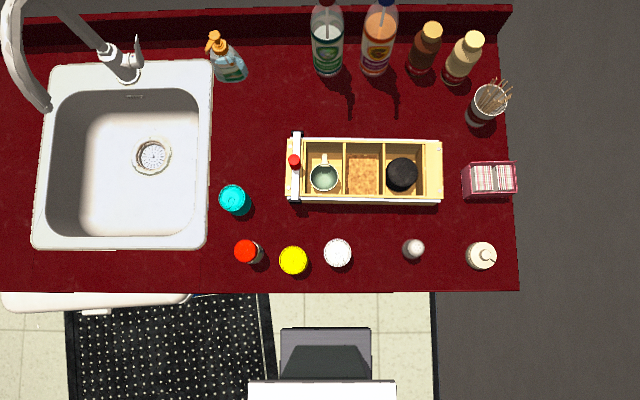

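View pics/scene0.png

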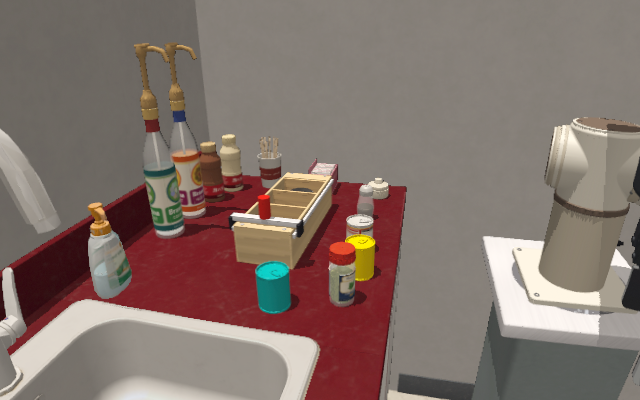

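The top view shows the food tin (white lid) at about (337,252), with yellow at (293,260), the spice jar at (247,251) and the shaker at (413,249). The empty pocket with cork is the middle one, (364,175). The red handle is at (294,160), and the bar is parked at the box's +y end (left). The scene view shows the tin's red label behind the yellow one, at (360,230).

```bash
python3 - <<'E'
from h import *
f=load('top0'); im=f['image']; hsv=cv2.cvtColor(im,cv2.COLOR_RGB2HSV)
def blobs(mask,box,z,n,sh=True):
    m=np.zeros(mask.shape,np.uint8);x0,y0,x1,y1=box;m[y0:y1,x0:x1]=mask[y0:y1,x0:x1]
    c=max(cv2.findContours(m,0,2)[0],key=cv2.contourArea); (u,v),r=cv2.minEnclosingCircle(c)
    a=onz(f,(u-r,v),z);b=onz(f,(u+r,v),z)
    print(n,(u,v,r),onz(f,(u,v),z),'diam',abs(a-b)[1].round(4))
S,V,H=hsv[...,1],hsv[...,2],hsv[...,0]
blobs(((S<70)&(V>110)).astype(np.uint8),(318,232,358,275),.072,'tin')
blobs(((S>150)&(H>24)&(H<36)).astype(np.uint8),(270,235,315,285),.072,'yellow')
blobs(((S>150)&((H<6)|(H>175))&(V>170)).astype(np.uint8),(225,232,265,270),.108,'jar')
blobs(((S<70)&(V>70)).astype(np.uint8),(395,230,430,265),.09,'shaker')
blobs(((S>150)&((H<6)|(H>175))&(V>170)).astype(np.uint8),(285,150,303,170),.145,'handle')
# box rim / cork
m=((S>90)&(H>4)&(H<16)&(V>120)).astype(np.uint8); 
m2=np.zeros_like(m);m2[148:205,340:390]=m[148:205,340:390]
c=max(cv2.findContours(m2,0,2)[0],key=cv2.contourArea);print('cork',cv2.boundingRect(c))
for uv in [(286,137),(442,139),(441,203),(287,200)]: print(onz(f,uv,.086))
cv2.imwrite('pics/crop.png',cv2.resize(im[120:280,270:450,::-1],None,fx=4.4,fy=3.75*4.4/3.75*.84,interpolation=2)[:600,:800])
E
```

```text
tin (337.3115539550781, 252.32662963867188, 14.33012580871582) [ 0.4229 -0.0364  0.072 ] diam 0.059
yellow (292.56976318359375, 259.52325439453125, 14.230539321899414) [0.4088 0.0558 0.072 ] diam 0.0587
jar (244.5, 250.5454559326172, 11.465554237365723) [0.4258 0.1485 0.108 ] diam 0.046
shaker (413.0, 248.5, 11.10190200805664) [ 0.4281 -0.1888  0.09  ] diam 0.0449
handle (293.5, 159.5, 5.700977325439453) [0.6011 0.0484 0.145 ] diam 0.0224
cork (345, 153, 32, 41)
[0.6675 0.0698 0.086 ]
[ 0.6589 -0.2617  0.086 ]
[ 0.5212 -0.2515  0.086 ]
[0.5309 0.0667 0.086 ]
```

View pics/crop.png

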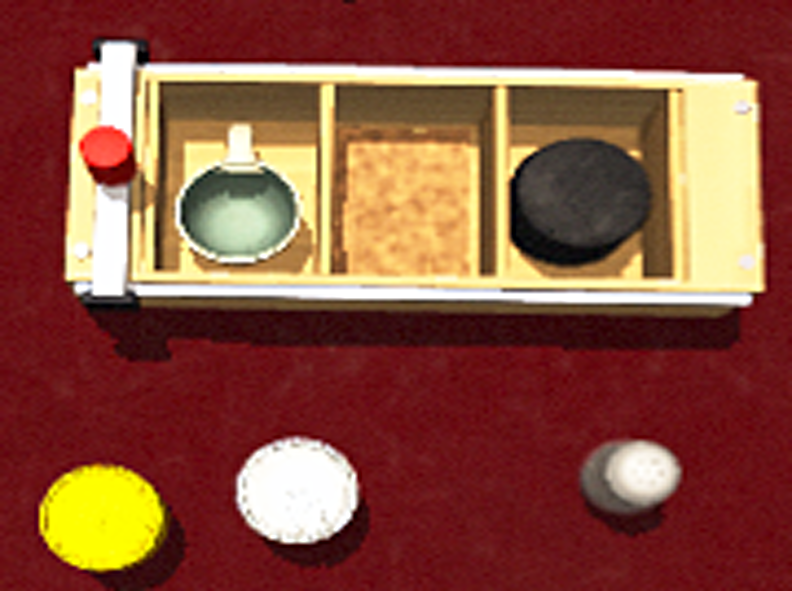

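Request:
drive_tool([
  [0.7, -1.3, 0, 0, 0, -0.08, 100],
  [1.4, -2.6, 0, 0, 0, -0.16, 100],
  [2.1, -3.9, 0, 0, 0, -0.25, 100],
  [2.8, -5.2, 0, 0, 0, -0.33, 100],
  [3.5, -6.5, 0, 0, 0, -0.41, 100],
  [4.2, -7.8, 0, 0, 0, -0.5, 100],
  [4.9, -9.1, 0, 0, 0, -0.58, 100],
  [5.7, -10.3, 0, 0, 0, -0.66, 100],
  [6.4, -11.6, 0, 0, 0, -0.75, 100],
  [7.1, -12.9, 0, 0, 0, -0.83, 100],
  [7.8, -14.2, 0, 0, 0, -0.91, 100],
  [8.5, -15.5, 0, 0, 0, -0.99, 100],
])

```text
time: 1.15
eef_pos: [0.3513, 0.0911, 0.4047]
tool_rot: [[-0.292, 0.956, 0.0], [0.956, 0.292, 0.0], [0.0, 0.0, -1.0]]
ft_force: [0.9, 0.7, -0.3]
width: 1.004
grip_force: 0.0
```

Request:
drive_tool([
  [0.7, -1.3, 0, 0, 0, -0.08, 100],
  [1.4, -2.6, 0, 0, 0, -0.16, 100],
  [2.1, -3.9, 0, 0, 0, -0.25, 100],
  [2.9, -5.1, 0, 0, 0, -0.33, 100],
  [2.9, -5.1, 0, 0, 0, -0.33, 100],
  [2.9, -5.1, 0, 0, 0, -0.33, 100],
])

```text
time: 1.65
eef_pos: [0.424, -0.0361, 0.4041]
tool_rot: [[0.033, 0.999, -0.001], [0.999, -0.033, 0.0], [0.0, -0.001, -1.0]]
ft_force: [0.2, 0.3, -0.9]
width: 1.001
grip_force: 0.0
```

```bash
python3 - <<'E'
from h import *
shot('wrist','w1'); s=env.observe(); print(s['time'],s['eef_pos'],s['tool_rot'].round(3).tolist(),s['qpos'].round(2))
f=load('top0')
c={k:onz(f,uv,.086)[:2] for k,uv in dict(TL=(287.3,138.4),BL=(285,195.8),TR=(442,141.6),BR=(443.6,199)).items()}
print(c, sum(c.values())/4)
w=load('w1'); print(proj(w,[[.4229,-.0364,.072],[.4229-.0285,-.0364,.072],[.6,-.1,.086]]))
E
```

```text
1.7 [ 0.42342371 -0.03508033  0.40414184] [[0.031, 1.0, -0.002], [1.0, -0.031, 0.001], [0.0, -0.002, -1.0]] [-0.08  0.09 -0.18  1.3   0.    1.52]
{'TL': array([0.6643, 0.067 ]), 'BL': array([0.5398, 0.0709]), 'TR': array([ 0.6532, -0.2614]), 'BR': array([ 0.5296, -0.2574])} [ 0.596725 -0.095225]
[[308.94433868 188.84815539]
 [281.86683171 189.73447982]
 [474.55350373 244.0095937 ]]
```

View pics/w1.png

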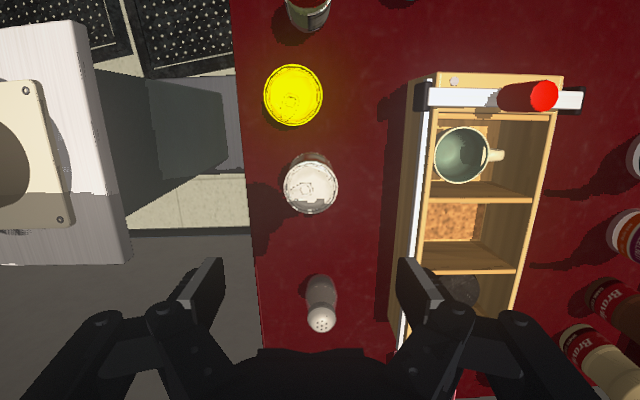

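The wrist view shows the tin top at (310,187), within about 1 mm of the predicted position. The box and empty cork pocket are seen too, at (452,221). Descending.

Request:
drive_tool([
  [0, 0, -1.2, 0, 0, 0, 100],
  [0, 0, -2.4, 0, 0, 0, 100],
  [0, 0, -3.6, 0, 0, 0, 100],
  [0, 0, -4.8, 0, 0, 0, 100],
  [0, 0, -5.8, 0, 0, 0, 100],
  [0, 0, -6.6, 0, 0, 0, 100],
  [0, 0, -7.3, 0, 0, 0, 100],
  [0, 0, -7.8, 0, 0, 0, 100],
  [0, 0, -8.1, 0, 0, 0, 100],
  [0, 0, -8.1, 0, 0, 0, 100],
], newtons=30)

```text
time: 2.53
eef_pos: [0.4223, -0.0334, 0.201]
tool_rot: [[0.027, 1.0, -0.004], [1.0, -0.027, 0.0], [0.0, -0.004, -1.0]]
ft_force: [0.8, -0.2, 0.3]
width: 0.997
grip_force: 0.0
```

Request:
drive_tool([
  [0, 0, 0, 0, 0, 0, 50],
  [0, 0, 0, 0, 0, 0, 50],
  [0, 0, 0, 0, 0, 0, 50],
  [0, 0, 0, 0, 0, 0, 50],
  [0, 0, 0, 0, 0, 0, 50],
  [0, 0, 0, 0, 0, 0, 50],
  [0, 0, 0, 0, 0, 0, 50],
  [0, 0, 0, 0, 0, 0, 50],
], newtons=30)

```text
time: 3.2
eef_pos: [0.4241, -0.0345, 0.2034]
tool_rot: [[0.03, 1.0, 0.002], [1.0, -0.03, 0.001], [0.001, 0.002, -1.0]]
ft_force: [-2.0, 1.0, 7.0]
width: 0.662
grip_force: 32.4
```

Request:
drive_tool([
  [0, 0, 0.4, 0, 0, 0, 50],
  [0, 0, 1.2, 0, 0, 0, 50],
  [0, 0, 2.2, 0, 0, 0, 50],
  [0, 0, 3.2, 0, 0, 0, 50],
  [0, 0, 4.2, 0, 0, 0, 50],
  [0, 0, 5, 0, 0, 0, 50],
  [0, 0, 5.4, 0, 0, 0, 50],
  [0, 0, 5.4, 0, 0, 0, 50],
], newtons=35)

```text
time: 3.87
eef_pos: [0.4244, -0.0348, 0.3397]
tool_rot: [[0.03, 1.0, 0.005], [1.0, -0.03, -0.001], [-0.0, 0.005, -1.0]]
ft_force: [1.0, 0.7, -2.7]
width: 0.661
grip_force: 38.2
```

Request:
drive_tool([
  [0.5, -0.2, 0, 0, 0, 0, 50],
  [1.3, -0.5, 0, 0, 0, 0, 50],
  [2.2, -0.8, 0, 0, 0, 0, 50],
  [3.1, -1.1, 0, 0, 0, 0, 50],
  [4.0, -1.4, 0, 0, 0, 0, 50],
  [4.9, -1.7, 0, 0, 0, 0, 50],
  [5.7, -2.0, 0, 0, 0, 0, 50],
  [6.4, -2.2, 0, 0, 0, 0, 50],
  [6.8, -2.3, 0, 0, 0, 0, 50],
  [6.8, -2.4, 0, 0, 0, 0, 50],
  [6.8, -2.4, 0, 0, 0, 0, 50],
])

```text
time: 4.78
eef_pos: [0.5933, -0.095, 0.3351]
tool_rot: [[0.031, 1.0, -0.004], [1.0, -0.031, 0.0], [0.0, -0.004, -1.0]]
ft_force: [-0.0, -0.1, -2.4]
width: 0.659
grip_force: 38.4
```

```bash
python3 - <<'E'
from h import *
f=shot('wrist','w2'); s=env.observe(); print(s['time'],s['eef_pos'],s['tool_rot'].round(3).tolist(),s['width'],s['ft_force'])
c=np.array([.5967,-.0952]);a=-.033;R=np.array([[np.cos(a),-np.sin(a)],[np.sin(a),np.cos(a)]])
P=[[*(c+R@[x,y]),.086] for x,y in [(-56,39),(56,39),(56,-39),(-56,-39),(-62,165),(62,165),(-62,-165)] for x,y in [(x/1e3,y/1e3)]]
im=f['image'][:,:,::-1].copy()
for p in proj(f,P): cv2.circle(im,tuple(int(v) for v in p),3,(255,0,255),1)
cv2.imwrite('pics/w2m.png',im)
E
```

```text
4.8333 [ 0.59280902 -0.09473655  0.33555252] [[0.03, 1.0, -0.003], [1.0, -0.03, 0.0], [0.0, -0.003, -1.0]] 0.662205537000602 [-0.53653877  0.12355874 -2.87968968]
```

View pics/w2m.png

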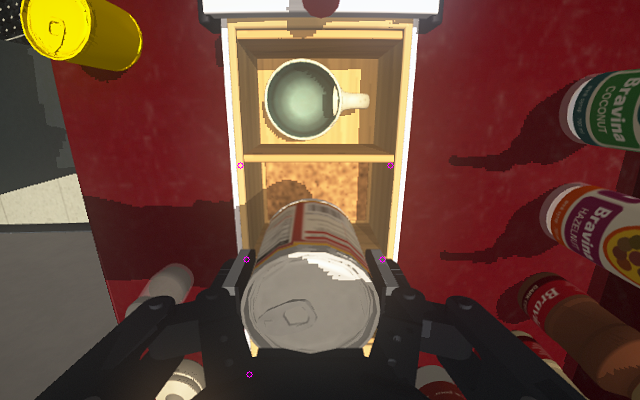

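The wrist view shows the tin held upright. The divider edge is at row ~162 against the predicted 165, so the box lies about 2 mm further toward +y, within the margin.

Request:
drive_tool([
  [0.2, 0.1, -0.1, 0, 0, 0, 50],
  [0.2, 0.1, -0.6, 0, 0, 0, 50],
  [0.2, 0.1, -1.2, 0, 0, 0, 50],
  [0.2, 0.1, -1.8, 0, 0, 0, 50],
  [0.2, 0.1, -2.4, 0, 0, 0, 50],
  [0.2, 0.1, -3.0, 0, 0, 0, 50],
  [0.2, 0.1, -3.6, 0, 0, 0, 50],
  [0.2, 0.1, -4.1, 0, 0, 0, 50],
  [0.2, 0.1, -4.4, 0, 0, 0, 50],
  [0.2, 0.1, -4.6, 0, 0, 0, 50],
  [0.2, 0.1, -4.6, 0, 0, 0, 50],
  [0.2, 0.1, -4.6, 0, 0, 0, 50],
])

```text
time: 5.83
eef_pos: [0.5986, -0.092, 0.2226]
tool_rot: [[0.03, 1.0, 0.0], [1.0, -0.03, -0.0], [-0.0, 0.0, -1.0]]
ft_force: [0.2, -0.4, -2.7]
width: 0.662
grip_force: 38.4
```

```bash
python3 - <<'E'
from h import *
f=shot('wrist','w3'); s=env.observe(); print(s['time'],s['eef_pos'],s['ft_force'])
E
```

```text
5.8833 [ 0.59887413 -0.0920443   0.22303751] [ 1.25662898  0.3493378  -1.97598745]
```

View pics/w3.png

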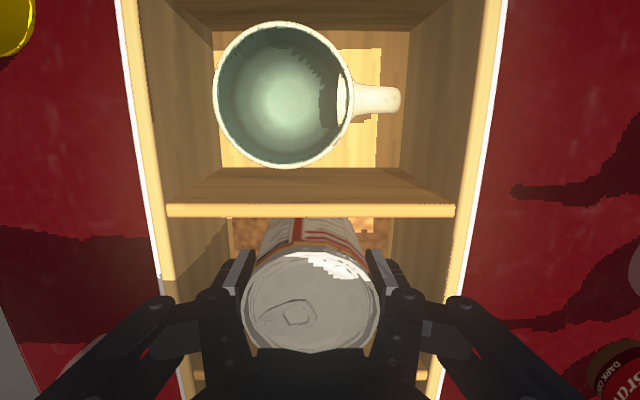

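The tin is inside the pocket, well centred between the walls (tin at 310, walls at 168 and 455). Creeping down.

Request:
drive_tool([
  [0, 0, -0.1, 0, 0, 0, 50],
  [0, 0, -0.2, 0, 0, 0, 50],
  [0, 0, -0.25, 0, 0, 0, 50],
  [0, 0, -0.3, 0, 0, 0, 50],
  [0, 0, -0.3, 0, 0, 0, 50],
  [0, 0, -0.3, 0, 0, 0, 50],
])

```text
time: 6.38
eef_pos: [0.5985, -0.0921, 0.2146]
tool_rot: [[0.03, 1.0, -0.0], [1.0, -0.03, 0.0], [0.0, -0.0, -1.0]]
ft_force: [0.7, -0.0, -2.6]
width: 0.664
grip_force: 38.4
```

Request:
drive_tool([
  [0, 0, -0.03, 0, 0, 0, 50],
  [0, 0, -0.06, 0, 0, 0, 50],
  [0, 0, -0.08, 0, 0, 0, 50],
  [0, 0, -0.08, 0, 0, 0, 50],
])

```text
time: 6.72
eef_pos: [0.5985, -0.0921, 0.2126]
tool_rot: [[0.03, 1.0, -0.0], [1.0, -0.03, 0.0], [0.0, -0.0, -1.0]]
ft_force: [0.3, 0.6, -2.9]
width: 0.659
grip_force: 38.4
```

Request:
drive_tool([
  [0, 0, -0.03, 0, 0, 0, 50],
  [0, 0, -0.06, 0, 0, 0, 50],
  [0, 0, -0.06, 0, 0, 0, 50],
  [0, 0, -0.06, 0, 0, 0, 50],
])

```text
time: 7.05
eef_pos: [0.5985, -0.0921, 0.2125]
tool_rot: [[0.03, 1.0, 0.001], [1.0, -0.03, -0.0], [-0.0, 0.001, -1.0]]
ft_force: [-3.1, 0.7, 5.0]
width: 0.667
grip_force: 39.2
```

Contact. Now release, opening partly so that the fingers stay clear of the walls, and go straight up.

Request:
drive_tool([
  [0, 0, 0, 0, 0, 0, 78],
  [0, 0, 0, 0, 0, 0, 78],
  [0, 0, 0, 0, 0, 0, 78],
  [0, 0, 0, 0, 0, 0, 78],
  [0, 0, 0, 0, 0, 0, 78],
  [0, 0, 0, 0, 0, 0, 78],
])

```text
time: 7.55
eef_pos: [0.5986, -0.0921, 0.2111]
tool_rot: [[0.03, 1.0, -0.0], [1.0, -0.03, 0.0], [0.0, -0.0, -1.0]]
ft_force: [0.5, -0.6, 0.1]
width: 0.777
grip_force: 0.0
```

Request:
drive_tool([
  [0, 0, 0.2, 0, 0, 0, 78],
  [0, 0, 0.6, 0, 0, 0, 78],
  [0, 0, 1.2, 0, 0, 0, 78],
  [0, 0, 2, 0, 0, 0, 78],
  [0, 0, 2.9, 0, 0, 0, 78],
  [0, 0, 3.8, 0, 0, 0, 78],
  [0, 0, 4.7, 0, 0, 0, 78],
  [0, 0, 5.5, 0, 0, 0, 78],
  [0, 0, 6, 0, 0, 0, 78],
  [0, 0, 6, 0, 0, 0, 78],
  [0, 0, 6, 0, 0, 0, 78],
])

```text
time: 8.47
eef_pos: [0.5987, -0.0921, 0.3627]
tool_rot: [[0.03, 1.0, 0.003], [1.0, -0.03, -0.0], [-0.0, 0.003, -1.0]]
ft_force: [-0.1, -1.4, 0.5]
width: 0.783
grip_force: 0.0
```

```bash
python3 - <<'E'
from h import *
f=shot('wrist','w4'); shot('top','t4'); s=env.observe(); print(s['time'],s['eef_pos'],s['tool_rot'].round(3).tolist(),s['width'])
hsv=cv2.cvtColor(f['image'],cv2.COLOR_RGB2HSV);H,S,V=cv2.split(hsv)
m=((S>190)&((H<4)|(H>176))&(V>150)).astype(np.uint8)
for c in cv2.findContours(m,0,2)[0]:
    if cv2.contourArea(c)>80:
        print(cv2.boundingRect(c),cv2.minEnclosingCircle(c))
print(proj(f,[[.6011,.0484,.145],[.6016,.0517,.145]]))
E
```

```text
8.5667 [ 0.59818387 -0.09201925  0.36038186] [[0.03, 1.0, -0.002], [1.0, -0.03, 0.0], [0.0, -0.002, -1.0]] 0.7776000809282406
[[304.50161206  -4.96512497]
 [305.20014647 -11.57126657]]
```

View pics/w4.png

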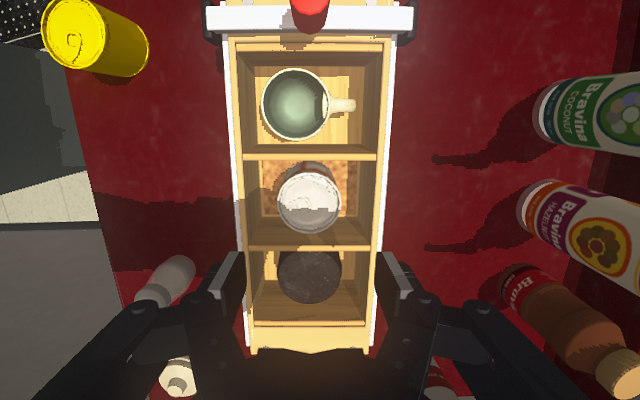

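The tin stands upright in the middle pocket, top at (310,200). Moving toward the handle and measuring it on the way.

Request:
drive_tool([
  [0, 0.6, 0, 0, 0, 0, 78],
  [0, 1.4, 0, 0, 0, 0, 78],
  [0, 2.2, 0, 0, 0, 0, 78],
  [0, 2.8, 0, 0, 0, 0, 78],
  [0, 3, 0, 0, 0, 0, 78],
  [0, 3, 0, 0, 0, 0, 78],
  [0, 3, 0, 0, 0, 0, 78],
])

```text
time: 9.15
eef_pos: [0.5985, -0.0168, 0.3608]
tool_rot: [[0.029, 1.0, -0.001], [1.0, -0.029, -0.001], [-0.001, -0.001, -1.0]]
ft_force: [0.1, -0.9, -1.0]
width: 0.777
grip_force: 0.0
```

```bash
python3 - <<'E'
from h import *
f=shot('wrist','w5'); s=env.observe(); print(s['time'],s['eef_pos'],s['width'])
hsv=cv2.cvtColor(f['image'],cv2.COLOR_RGB2HSV);H,S,V=cv2.split(hsv)
m=((S>190)&((H<4)|(H>176))&(V>150)).astype(np.uint8)
for c in cv2.findContours(m,0,2)[0]:
    if cv2.contourArea(c)>80: print(cv2.boundingRect(c))
print(proj(f,[[.6011,.0484,.145],[.6011,.0484,.1]]))
# bar: white columns near handle base, x ends at z=.1
cv2.imwrite('pics/w5c.png',f['image'][:260,150:470,::-1].repeat(2,0).repeat(2,1))
E
```

```text
9.2 [ 0.59857272 -0.01731998  0.36092698] 0.7842449401633218
[[310.53500611 132.51823127]
 [310.49346279 128.34772823]]
```

View pics/w5c.png

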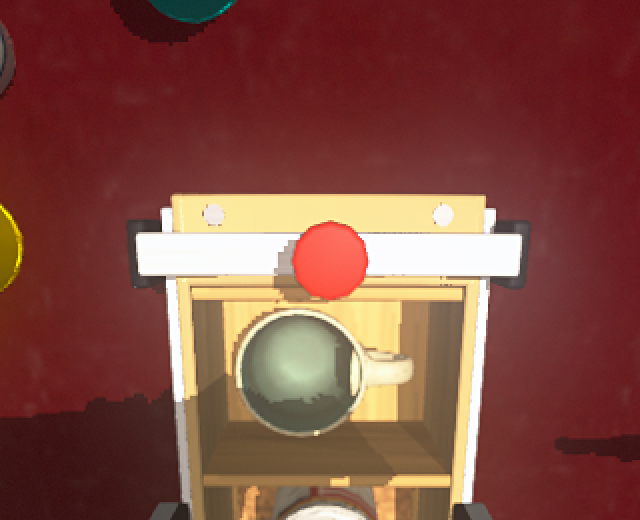

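The handle top is centred at crop (330,260), i.e. pixel (315,130). The deck's end corners are at pixels (236,97.5) and (393,97.5).

```bash
python3 - <<'E'
from h import *
f=load('w5')
print(onz(f,(315,130),.145),onz(f,(236,97.5),.086),onz(f,(393,97.5),.086),onz(f,(218.5,127.5),.1),onz(f,(410.5,127.5),.1))
E
```

```text
[0.6039 0.0498 0.145 ] [0.5434 0.0732 0.086 ] [0.6665 0.0696 0.086 ] [0.5312 0.0514 0.1   ] [0.6772 0.0471 0.1   ]
```

Request:
drive_tool([
  [0.1, 0.7, 0, 0, 0, 0, 78],
  [0.2, 1.6, 0, 0, 0, 0, 78],
  [0.2, 2.3, 0, 0, 0, 0, 78],
  [0.2, 2.66, 0, 0, 0, 0, 78],
  [0.2, 2.66, -0.5, 0, 0, 0, 78],
  [0.2, 2.66, -1.2, 0, 0, 0, 78],
  [0.2, 2.66, -1.9, 0, 0, 0, 78],
  [0.2, 2.66, -2.5, 0, 0, 0, 78],
  [0.2, 2.66, -2.9, 0, 0, 0, 78],
  [0.2, 2.66, -3.1, 0, 0, 0, 78],
  [0.2, 2.66, -3.1, 0, 0, 0, 78],
  [0.2, 2.66, -3.1, 0, 0, 0, 78],
])

```text
time: 10.2
eef_pos: [0.6038, 0.049, 0.2841]
tool_rot: [[0.031, 1.0, 0.0], [1.0, -0.031, -0.0], [-0.0, 0.0, -1.0]]
ft_force: [0.7, -1.2, -0.2]
width: 0.778
grip_force: 0.0
```

Request:
drive_tool([
  [0, 0, 0, 0, 0, 0, 20],
  [0, 0, 0, 0, 0, 0, 20],
  [0, 0, 0, 0, 0, 0, 20],
  [0, 0, 0, 0, 0, 0, 20],
  [0, 0, 0, 0, 0, 0, 20],
  [0, 0, 0, 0, 0, 0, 20],
  [0, 0, 0, 0, 0, 0, 20],
  [0, 0, 0, 0, 0, 0, 20],
  [0, 0, 0, 0, 0, 0, 20],
], newtons=25)

```text
time: 10.95
eef_pos: [0.6032, 0.0495, 0.2847]
tool_rot: [[0.03, 1.0, 0.0], [1.0, -0.03, 0.0], [0.0, 0.0, -1.0]]
ft_force: [-4.6, 0.4, 6.6]
width: 0.27
grip_force: 25.0
```

Request:
drive_tool([
  [0, -0.2, 0, 0, 0, 0, 20],
  [-0.02, -0.6, 0, 0, 0, 0, 20],
  [-0.03, -1.1, 0, 0, 0, 0, 20],
  [-0.05, -1.6, 0, 0, 0, 0, 20],
  [-0.06, -2.1, 0, 0, 0, 0, 20],
  [-0.08, -2.6, 0, 0, 0, 0, 20],
  [-0.1, -3.1, 0, 0, 0, 0, 20],
  [-0.11, -3.6, 0, 0, 0, 0, 20],
  [-0.13, -4.1, 0, 0, 0, 0, 20],
  [-0.14, -4.6, 0, 0, 0, 0, 20],
  [-0.15, -4.9, 0, 0, 0, 0, 20],
  [-0.15, -5.0, 0, 0, 0, 0, 20],
])

```text
time: 11.95
eef_pos: [0.5994, -0.0764, 0.2847]
tool_rot: [[0.031, 1.0, -0.0], [1.0, -0.031, 0.0], [0.0, -0.0, -1.0]]
ft_force: [-3.7, 2.1, 6.4]
width: 0.274
grip_force: 25.1
```

Low forces, and the bar follows.

Request:
drive_tool([
  [-0.01, -0.3, 0, 0, 0, 0, 20],
  [-0.02, -0.8, 0, 0, 0, 0, 20],
  [-0.04, -1.3, 0, 0, 0, 0, 20],
  [-0.05, -1.8, 0, 0, 0, 0, 20],
  [-0.07, -2.3, 0, 0, 0, 0, 20],
  [-0.08, -2.8, 0, 0, 0, 0, 20],
  [-0.1, -3.3, 0, 0, 0, 0, 20],
  [-0.12, -3.8, 0, 0, 0, 0, 20],
  [-0.14, -4.4, 0, 0, 0, 0, 20],
  [-0.16, -5.0, 0, 0, 0, 0, 20],
  [-0.17, -5.5, 0, 0, 0, 0, 20],
  [-0.18, -5.8, 0, 0, 0, 0, 20],
])

```text
time: 12.95
eef_pos: [0.5948, -0.2216, 0.2847]
tool_rot: [[0.031, 1.0, -0.0], [1.0, -0.031, -0.0], [-0.0, -0.0, -1.0]]
ft_force: [-2.7, 1.6, 7.0]
width: 0.274
grip_force: 25.1
```

Request:
drive_tool([
  [-0.01, -0.2, 0, 0, 0, 0, 20],
  [-0.02, -0.5, 0, 0, 0, 0, 20],
  [-0.02, -0.7, 0, 0, 0, 0, 20],
  [-0.03, -0.9, 0, 0, 0, 0, 20],
  [-0.03, -1.0, 0, 0, 0, 0, 20],
  [-0.03, -1.0, 0, 0, 0, 0, 20],
  [-0.03, -1.0, 0, 0, 0, 0, 20],
])

```text
time: 13.53
eef_pos: [0.5943, -0.2417, 0.2847]
tool_rot: [[0.027, 1.0, -0.0], [1.0, -0.027, 0.01], [0.01, -0.001, -1.0]]
ft_force: [-3.4, 13.7, 9.5]
width: 0.271
grip_force: 25.4
```

A 13.7 N resistance after about 0.291 m of travel means the bar is at its stop. Release, rise and verify.

Request:
drive_tool([
  [0, 0.06, 0, 0, 0, 0, 20],
  [0, 0.08, 0, 0, 0, 0, 20],
  [0, 0.08, 0, 0, 0, 0, 70],
  [0, 0.08, 0, 0, 0, 0, 70],
  [0, 0.08, 0, 0, 0, 0, 70],
  [0, 0.08, 0, 0, 0, 0, 70],
  [0, 0.08, 0, 0, 0, 0, 70],
  [0, 0.08, 0, 0, 0, 0, 70],
  [0, 0.08, 0, 0, 0, 0, 70],
  [0, 0.08, 0, 0, 0, 0, 70],
])

```text
time: 14.37
eef_pos: [0.5945, -0.2438, 0.2836]
tool_rot: [[0.03, 1.0, -0.0], [1.0, -0.03, 0.0], [0.0, -0.0, -1.0]]
ft_force: [-0.2, 0.2, -0.8]
width: 0.7
grip_force: 0.0
```

Request:
drive_tool([
  [0, 0, 0.4, 0, 0, 0, 70],
  [0, 0, 1.2, 0, 0, 0, 70],
  [0, 0, 2.1, 0, 0, 0, 70],
  [-0.4, 0, 3, 0, 0, 0, 70],
  [-1.4, 0, 3.8, 0, 0, 0, 70],
  [-2.6, 0, 4, 0, 0, 0, 70],
  [-3.8, 0, 4, 0, 0, 0, 70],
  [-5, 0, 4, 0, 0, 0, 70],
  [-6, 0, 4, 0, 0, 0, 70],
  [-6.6, 0, 4, 0, 0, 0, 70],
  [-6.8, 0, 4, 0, 0, 0, 70],
  [-6.8, 0, 4, 0, 0, 0, 70],
])

```text
time: 15.37
eef_pos: [0.4238, -0.2437, 0.3849]
tool_rot: [[0.031, 1.0, 0.001], [1.0, -0.031, -0.001], [-0.001, 0.001, -1.0]]
ft_force: [-0.7, -0.2, 0.1]
width: 0.701
grip_force: 0.0
```

```bash
python3 - <<'E'
from h import *
f=shot('top','t6'); print(env.observe()['time'])
cv2.imwrite('pics/t6c.png',cv2.resize(f['image'][120:290,230:510,::-1],None,fx=2.8,fy=2.8))
E
```

```text
15.4167
```

View pics/t6c.png

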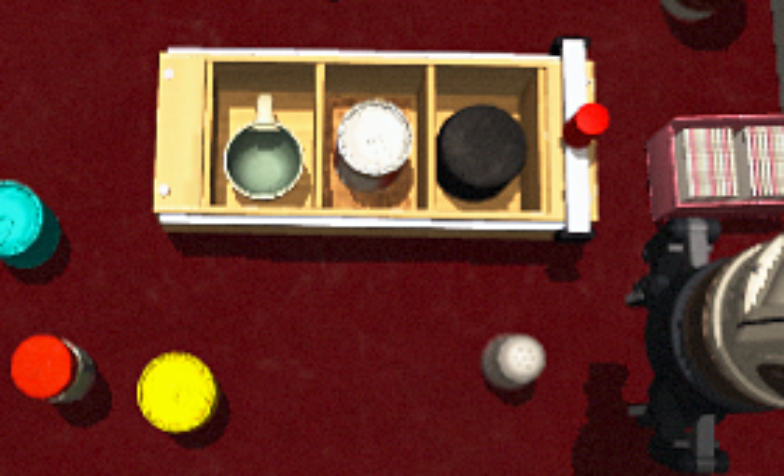

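The tin stands upright in the middle pocket, the bar is over the −y deck at crop (576,135), and the shaker and jar stand untouched. Checking the travel numerically.

```bash
python3 - <<'E'
from h import *
r=[]
for n,b in (('top0',(285,150,303,170)),('t6',(425,150,450,175))):
    f=load(n);H,S,V=cv2.split(cv2.cvtColor(f['image'],cv2.COLOR_RGB2HSV))
    m=((S>150)&((H<6)|(H>175))&(V>170)).astype(np.uint8);k=np.zeros_like(m);k[b[1]:b[3],b[0]:b[2]]=m[b[1]:b[3],b[0]:b[2]]
    c=max(cv2.findContours(k,0,2)[0],key=cv2.contourArea);r.append(onz(f,cv2.minEnclosingCircle(c)[0],.145))
    # bar columns on row of lower part
    row=f['image'][185].min(1).astype(int); lo=280 if n=='top0' else 420
    cols=[i for i in range(lo,lo+30) if row[i]>215]; print(cols, onz(f,(np.mean(cols),185),.1))
print(r,np.linalg.norm(r[0]-r[1]))
E
```

```text
[288, 291, 292, 293, 294, 295, 296, 297, 298] [0.5595 0.0515 0.1   ]
[433, 434, 435, 436, 437, 438, 439] [ 0.5563 -0.2396  0.1   ]
[array([0.6011, 0.0484, 0.145 ]), array([ 0.5927, -0.2403,  0.145 ])] 0.2888221771263419
```

```bash
python3 -c "
from bench import env
print(env.sign_off())"
```

```text
the job is handed in; nothing more can be done
None
```

The food tin stands upright in the empty middle pocket, the gauge bar is slid to its stop at the box's -y end, the shaker and spice jar were left where they stood, and the job was handed in at about 15.4 s.

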